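# Hang the large filament spool on its holder and shut the keeper

### The arm

A 7-joint arm with a two-finger parallel gripper is mounted at the origin on the work surface. World frame = base frame: x ahead of the robot, y to its left, z up, the work surface at z = 0. Lengths are in mm, angles in rad, forces in N, time in s.
With the tool pointing down it reaches from about 400 to 875 mm from the base axis. Payload 4.4 kg.
Tool frame: the origin (TCP) lies midway between the tips of the shut fingers; the grasp point (between the pads) lies 19 mm behind it; z points along the fingers, y is the line along which they close (so a half turn about z gives the same grasp; the last joint's range is limited). The gripper opens to 85 mm and grips with 20 to 120 N. Pads are 22 mm wide; open, the fingers measure 114 mm over their backs; the gripper's body (76 mm by 85 mm) begins 54 mm behind the grasp point. The pads swing forward as they close: fully open they stand 13 mm farther back than shut.
Start: joints at [1.209, 0.628, 0.038, 1.517, -0.027, 0.996, -0.02], TCP at [189.507, -621.776, 201.813] pointing down, gripper open.
Joint ranges: [-3.06, 3.06], [-0.37, 2.12], [-1.25, 1.32], [0.18, 2.47], [-1.1, 4.24], [0.23, 1.98], [-2.94, 2.94]. Speed limits (rad/s): [2.57, 2.57, 3.14, 3.14, 3.14, 3.14, 3.14].

### API

Orientations are given as [roll, pitch, yaw] about the fixed x, y, z axes, in that order (R = Rz(yaw) Ry(pitch) Rx(roll)).
In Python, from cell import ctrl gives the robot as it stands.
- The arm moves only by the shell command python3 -m crank 'ROWS' [OPENING]. ROWS is JSON, a list that holds one entry, the list of rows, each a list of 4 numbers: the shift along the tool's x, y, z normalised to -1 to 1, where 1 is 2.5 cm, then the turn about the tool's z normalised to -1 to 1, where 1 is 0.08 rad. In form: [[[dx, dy, dz, turn], ...]]. A call has 1 to 12 rows; each row shifts and turns the commanded pose from where the row before left it, along the tool's axes as they then stand; what a row does not reach is not made up. A row lasts 1/12 s, in which the tool goes at most 41.7 mm and 7.16 degrees, less where a joint would pass 70% of its speed; a pose out of reach is approached as far as the arm can. A call with a number of a shift or a turn outside -1 to 1 is refused whole. A call with a gripper value outside its range is refused whole. OPENING is the closure, from -1 (fully open) to 1 (shut), set as the call begins (- or left out, the last holds). The fingers move at their own pace and stop on an object; the grip force is fixed at half the most. Time passes only in rows, so rows that do not move let the fingers close. It gives the time, the measured TCP pose, the force, the opening and the grip force at its end, in the units of the state.
- ctrl.read_state(): the state, without advancing time (a new reading comes with each control period).
- ctrl.get_image(name): name is "scene" or "top" or "wrist"; returns a dict with "img" (384x512x3 uint8, red, green, blue), "intrinsics" (3x3 intrinsics, pixels), "extrinsics" (4x4, takes a point from camera to world coordinates). Camera axes: x right, y up, looking along -z (the intrinsics and any distortion apply to the point x, -y, -z); pixel columns grow to the right and rows downward; lengths in mm; the calibration is good to about 2 mm. The wrist camera is an equidistant fisheye: a pixel r from the principal point sees the ray r / f radians off the axis. A picture is of the moment at which its call begins. There is no depth.
- ctrl.finish_job(): hands the job in; it is judged then, once.
Trained networks look in the newest picture that a camera, given by its name, has taken for a name from the list of things; names that differ only in an ending like _2 or _b are one class to them, and where a whole thing is asked for, a point or a joint stands for the part that bears it (a point fixed in the world has none). Each returns a list of dicts, best first, with "confidence" (0 to 1); they miss things now and then, are a little off and sometimes report something else, mostly with a low value. They report only what shows in the picture. A call takes as long as a camera call. They do not tell look-alikes from the thing itself.
- ctrl.find_in(camera, target): "position" ([row, column] in pixels, amid what is visible of it).
- ctrl.trace(camera, target): "mask" (384x512 bool, what is visible of it) and "position" ([row, column] in pixels, amid what is visible of it).
- ctrl.place_of(camera, target): "position" ([row, column] in pixels: a listed point, or the origin of a listed thing).
The state is a dict: "clock": time; "qpos": joint angles; "qd": joint speeds; "tau": joint torques, N m; "eef_pos": TCP position; "tool_rot": TCP orientation; "force": force on the tool from outside, world axes, zero at the start; "torque": the same for the moment, N m; "width": finger opening in mm; "gripper_force": force on a finger pad.
Only numpy, scipy, OpenCV 4.12 (cv2) and the standard library are available. Lean on these libraries where they do the work, as an engineer would, in place of code of your own. Each camera call takes 0.05 s, during which the arm holds its last target. There are 200 camera calls.

### The job

Hang the larger of the two spools on the holder's horizontal peg, slid fully home against the back post. Then swing the metal keeper bar down until it lies level across the front of the spool. Leave the smaller spool and everything else on the desk where they are.

Things in the scene. Friction and masses are not known exactly. Their poses are not given: they have to be found in the camera images.
- holder: Plywood spool holder fixed to the desk: a low shelf along its y for spools standing on their rims, a gap in the shelf's middle, and behind it (robot side) a post with a peg. Origin on the desk; +x points away from the robot (yaw within 0.3 rad of the world's), y left, z up. Shelf: x -16 to 92, y -235 to 235, top z=36 (mm). All numbers in mm in this frame, which the points share.
- shelf_gap (a point): Middle of the 48 mm gap (y -24 to 24), level with the shelf's top, at x=47. Lips 8 high at x 4 to 9 (only where |y| > 70) and x 84 to 90 guide a spool rolled along the shelf; a rib 4 high at y = +-188 stops parked ones rolling outward. Rolled to the middle, the big spool sinks 5 into the gap, its middle at x=47, y=0, z=91, in line with the peg, free to slide in -x.
- peg_tip (a point): Centre of the tapered free end of the peg (x=-11, y=0, z=94), pointing away from the robot. The peg is a steel bar of 30 mm diameter along x. The shelf ends at x=-16, so a spool pushed past it in -x drops 4 mm and hangs on the peg by its bore.
- peg_root (a point): Where the peg's axis meets the front face of the back post (x=-85, y=0, z=94). Post: 60 wide in y, x -105 to -85, top z=130. Fully home the big spool's flange touches the post: its middle at x=-53, y=0, z=87, its outer flange at x=-21.
- keeper (a joint): Angle (rad) of the keeper, a flat aluminium bar 14 mm high, 10 mm thick, that swings in the plane x = -6 to 4 of the holder. 0: closed at its stop, level from the pivot towards -y across the peg's front. Grows as the free end rises; pi/2 upright; above that it leans out to +y. Starts open at 1.85 to 2.15. Stays where left; about 0.6 N at its end moves it.
- keeper_pivot (a point): Pivot of the keeper bar, x=-1, y=100, z=90 of the holder; its axis runs along x.
- keeper_end (a point): Middle of the free end of the keeper bar, 110 mm from its pivot.
- big_spool: The larger spool: black flanges of 120 mm diameter, 64 mm wide over the flanges, 44 mm bore right through, wound in grey nearly to the rim, about 0.4 kg. Origin at its very middle; its own x is its axis. It starts standing on its rims on the left or right half of the holder's shelf, axis along the holder's x, 140 to 160 mm from the gap's middle.
- small_spool: The smaller spool: same make, 84 mm diameter, 64 mm wide, bore 44 mm; parked on the other half of the shelf. Origin at its middle. Leave alone.
- mug: White mug, 80 mm wide, 90 mm tall, standing on the desk beyond the holder; origin under its centre. Leave alone.
- screwdriver: Screwdriver 180 mm long lying on the desk beyond the holder. Leave alone.
- pen_cup: White pen cup, 76 mm wide, 165 mm tall with its pens, on the left of the desk; origin under its centre. Leave alone.
- glue: White glue bottle, 50 mm wide, 130 mm tall, on the right of the desk; origin under its centre. Leave alone.
- parts_case: Flat grey plastic case 140 x 200 x 45 mm on the right of the desk; origin under its centre. Leave alone.
Things that resemble listed ones, but are neither listed nor needed, are in the scene too. Leave any red look-alike of the big_spool alone.

How it is judged (in metres and radians):
On the way, in this order (a step that is already met when the one before it is completed fails the run):
1. the larger spool hangs on the peg, fully home (x of big_spool in the frame of holder between -0.06 and -0.047 m and y of big_spool in the frame of holder between -0.01 and 0.01 m and z of big_spool in the frame of holder between 0.081 and 0.0905 m and angle between the x axis of big_spool and the x axis of holder, either way round below 0.12 rad), for 0.2 s.
2. then the keeper is swung shut (value of joint keeper below 0.12 rad), for 0.2 s.
At the end, for the whole second after the job is handed in: The larger spool hangs on the peg, clear of the shelf and at rest: its middle within 6 mm of the fully home position along the peg, within 10 mm sideways, at hanging height (81 to 90.5 mm above the desk), its axis within 0.12 rad of the peg's; and the keeper is within 0.12 rad of level (all of step 1 and value of joint keeper below 0.12 rad and linear speed of big_spool below 0.02 m/s); the robot touches nothing.
It fails at once if the smaller spool or another thing on the desk is shifted by more than 30 mm (distance of any of small_spool, mug, screwdriver, pen_cup, glue, parts_case from where it was at the start of the episode above 0.03 m).
It fails at once if the larger spool falls off the holder (height (world z) of big_spool below 0.07 m).
It also fails if it takes over 69 s, if anything falls off the work surface, if the arm or the gripper's body presses on something with over 40 N, if the wrist force passes 120 N, or if a joint passes its speed limit or range.

## Working session

There is one attempt and no reset: what is moved stays moved. The work goes in short steps, Python scripts to look and compute and a shell command to move; the robot and the scene stay as the last step left them, time stands still between calls to the robot, and variables do not carry over. Pictures are saved under pics/ and viewed, at most 10 in all, crops included, and the job is handed in when it is done.

```bash
ls; mkdir -p pics; cat > h.py <<'E'
from cell import ctrl
import numpy as np, cv2
from scipy.spatial.transform import Rotation as Rn
def ray(im,p):
    K=im["intrinsics"];E=im["extrinsics"];r,c=p
    d=np.array([(c-K[0][2])/K[0][0],-(r-K[1][2])/K[1][1],-1.0])
    d=E[:3,:3]@d; return E[:3,3],d/np.linalg.norm(d)
def atz(im,p,z):
    o,d=ray(im,p); return o+d*(z-o[2])/d[2]
def proj(im,P):
    K=im["intrinsics"];E=im["extrinsics"];q=E[:3,:3].T@(np.asarray(P,float)-E[:3,3])
    return K[1][2]-K[1][1]*q[1]/-q[2],K[0][2]+K[0][0]*q[0]/-q[2]
def tri(a,b):
    (o1,d1),(o2,d2)=a,b
    A=np.stack([d1,-d2],1);t=np.linalg.lstsq(A,o2-o1,rcond=None)[0]
    p,q=o1+d1*t[0],o2+d2*t[1]; return (p+q)/2,np.linalg.norm(p-q)
E
python3 - <<'E'
from h import *
ims={n:ctrl.get_image(n) for n in("scene","top")}
a=np.vstack([ims[n]["img"] for n in ims])[:,:,::-1]
for n in ims: cv2.imwrite(f"pics/{n}0.png",ims[n]["img"][:,:,::-1])
for n in ims: print(n,ims[n]["extrinsics"].round(2).tolist(),np.array(ims[n]["intrinsics"]).tolist())
P={}
for t in["holder","shelf_gap","peg_tip","peg_root","keeper_pivot","keeper_end","big_spool","small_spool","mug","pen_cup","glue"]:
    for n in ims:
        r=ctrl.place_of(n,t); print(t,n,[(np.round(x["position"],1).tolist(),round(x["confidence"],2)) for x in r[:3]])
        if r:P[t,n]=r[0]["position"]
    if (t,"scene") in P and (t,"top") in P:
        print("   ",[np.round(v,1) for v in tri(ray(ims["scene"],P[t,"scene"]),ray(ims["top"],P[t,"top"]))])
s=ctrl.read_state();print(s)
E
```

```text
pics
scene [[0.8, -0.46, 0.38, 1146.15], [0.6, 0.63, -0.49, -744.87], [-0.01, 0.62, 0.78, 1283.01], [0.0, 0.0, 0.0, 1.0]] [[497.666236514945, 0.0, 255.26542646499325], [0.0, 497.666236514945, 191.5336408975409], [0.0, 0.0, 1.0]]
top [[0.02, 0.99, -0.13, 382.88], [-1.0, 0.02, -0.01, 3.0], [-0.0, 0.13, 0.99, 1441.82], [0.0, 0.0, 0.0, 1.0]] [[411.61687869447763, 0.0, 248.63218609587096], [0.0, 411.61687869447763, 186.0228113074238], [0.0, 0.0, 1.0]]
holder scene [([196.2, 248.5], 0.76), ([295.6, 103.3], 0.66)]
holder top [([202.2, 247.5], 0.97)]
    [array([513. ,  19.4,   0.9]), np.float64(16.0)]
shelf_gap scene [([200.5, 255.5], 0.71), ([308.4, 163.2], 0.58)]
shelf_gap top [([182.7, 249.1], 0.69)]
    [array([568. ,   6.1,  38.1]), np.float64(9.7)]
peg_tip scene [([175.8, 245.6], 0.95)]
peg_tip top [([199.8, 240.2], 0.92), ([183.5, 249.7], 0.69), ([201.9, 247.3], 0.24)]
    [array([505.4,  35.5,  85.9]), np.float64(5.6)]
peg_root scene [([160.4, 227.1], 0.88)]
peg_root top [([221.9, 244.9], 0.85)]
    [array([436. ,  22.4, 123.1]), np.float64(7.2)]
keeper_pivot scene [([163.0, 266.9],
[... 1027 characters left out ...]
float64(2.3)]
{'clock': 1.2, 'qpos': array([ 1.20919431,  0.62837682,  0.03850044,  1.51739089, -0.02699681,
        0.99626927, -0.01999059]), 'qd': array([-0.0007376 , -0.00087082,  0.000398  ,  0.0007274 ,  0.00010103,
       -0.00077184, -0.00207927]), 'tau': array([ 1.22007823e-03, -5.63281167e+01,  1.22563083e+00, -1.93782878e+01,
        1.08273444e-02,  1.54731089e-03, -8.73526403e-06]), 'eef_pos': array([ 189.5160034 , -621.79420491,  201.83138803]), 'tool_rot': array([ 3.14151944e+00, -3.60560938e-05,  2.95788010e-01]), 'force': array([-0.2466509 , -0.02548283,  0.25214194]), 'torque': array([ 0.01124212, -0.03761509,  0.0003291 ]), 'gripper_force': 0.0, 'width': 85.21290415728504}
```

View pics/scene0.png

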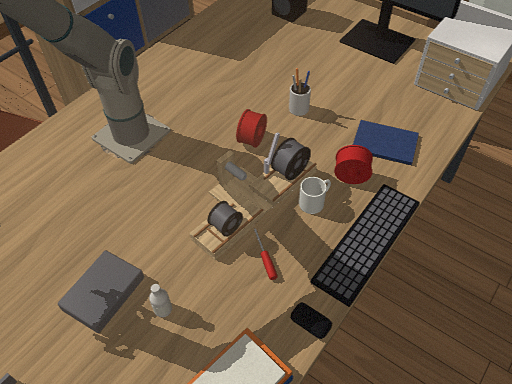

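View pics/top0.png

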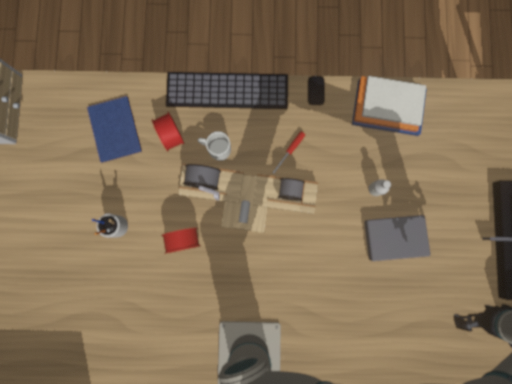

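The scene view shows these big-spool candidates: a grey/black spool at (158,292), red look-alikes at (127,251) and (164,355), and a smaller grey spool at (218,225). In the top view the grey big spool is at (177,204) and the small one at (188,290). By the description I choose the grey one at scene (158,292). Next I'll fit the holder pose and check that choice in a close crop.

```bash
cat > fit.py <<'E'
from h import *
from scipy.optimize import least_squares
ims={n:ctrl.get_image(n) for n in("scene","top")}
M={"holder":(0,0,0),"shelf_gap":(47,0,36),"peg_tip":(-11,0,94),"peg_root":(-85,0,94),"keeper_pivot":(-1,100,90)}
obs=[]
for t,p in M.items():
    for n in ims:
        for x in ctrl.place_of(n,t)[:3]: obs.append((n,p,x["position"],x["confidence"],t))
for t,p in (("big_spool",(47,None,96)),("small_spool",(47,None,78))):
    for n in ims:
        for x in ctrl.place_of(n,t)[:3]: obs.append((n,p,x["position"],x["confidence"],t))
def W(v,p,t):
    q=[p[0],p[1] if p[1] is not None else (v[3] if t[0]=="b" else v[4]),p[2]]
    c,s=np.cos(v[2]),np.sin(v[2]); return np.array([v[0]+c*q[0]-s*q[1],v[1]+s*q[0]+c*q[1],q[2]])
def res(v): return np.concatenate([x[3]*(np.array(proj(ims[x[0]],W(v,x[1],x[4])))-x[2]) for x in obs])
f=least_squares(res,[516,18,0,150,-150],loss="cauchy",f_scale=1.5,x_scale=[10,10,.05,10,10])
print("holder x,y,yaw, big y, small y",f.x.round(3))
for x in obs: print(x[4],x[0],np.round(x[2],1),round(x[3],2),(np.array(proj(ims[x[0]],W(f.x,x[1],x[4])))-x[2]).round(1))
np.save("hold.npy",f.x)
S=ims["scene"]["img"][:,:,::-1].copy();T=ims["top"]["img"][:,:,::-1].copy()
k=5
def crop(I,n,r0,c0):
    a=cv2.resize(I[r0:r0+110,c0:c0+150],None,fx=k,fy=k,interpolation=cv2.INTER_CUBIC)
    def pt(p,col):
        r,c=proj(ims[n],W(f.x,p,"x")); cv2.circle(a,(int((c-c0+.5)*k),int((r-r0+.5)*k)),3,col,-1)
    for t,p in M.items(): pt(p,(0,255,0))
    for y in(-235,-24,24,235):
        for x in(-16,92): pt((x,y,36),(255,0,255))
    for y in(-30,30):
        for x in (-105,-85): pt((x,y,130),(255,255,0))
    pt((47,f.x[3],96),(0,0,255));pt((47,f.x[4],78),(0,0,255))
    return a
a=np.vstack([cv2.resize(crop(S,"scene",138,185),(545,400)),cv2.resize(crop(T,"top",145,175),(545,400))])
cv2.imwrite("pics/c1.png",cv2.resize(a,(409,600)) if 0 else np.hstack([cv2.resize(a[:400],(400,293)),cv2.resize(a[400:],(400,293))]))
E
python3 fit.py
```

```text
holder x,y,yaw, big y, small y [ 5.17192e+02  2.00910e+01 -1.41000e-01  1.48740e+02 -1.34452e+02]
holder scene [197.3 246.6] 0.64 [-0.1  0.6]
holder top [199.4 246.5] 0.87 [-0.  -0.7]
holder top [222.9 242.8] 0.27 [-23.5   3. ]
shelf_gap scene [199.4 257.5] 0.96 [-0.9 -0.2]
shelf_gap top [184.  247.4] 0.81 [1.  0.5]
peg_tip scene [174.9 245.5] 0.57 [ 2.  -1.6]
peg_tip scene [201.8 309.7] 0.47 [-24.9 -65.8]
peg_tip top [201.6 243.4] 0.79 [-1.6  1.6]
peg_tip top [220.5 244.7] 0.68 [-20.5   0.3]
peg_root scene [161.1 228.5] 0.77 [ 3.3 -0.8]
peg_root top [149.4 219.2] 0.67 [72.9 22.1]
keeper_pivot scene [162.5 266.4] 0.9 [-0.4  2.1]
keeper_pivot top [193.4 217.6] 0.91 [-1.1 -2. ]
big_spool scene [129.6 251.8] 0.73 [30.9 38.1]
big_spool scene [162.5 291.5] 0.66 [-2.  -1.6]
big_spool scene [164.7 352.7] 0.64 [ -4.2 -62.8]
big_spool top [175.8 203.4] 0.97 [-0.3  0. ]
big_spool top [129.8 168.6] 0.96 [45.7 34.8]
big_spool top [240.7 181.6] 0.6 [-65.2  21.8]
small_spool scene [107.9 298.1] 0.57 [107.7 -72.7]
small_spool scene [215.7 223.6] 0.56 [-0.1  1.8]
small_spool top [187.6 287.4] 0.94 [2.2 0.2]
```

View pics/c1.png

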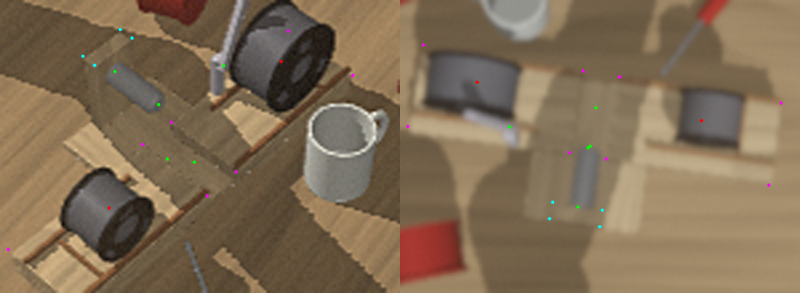

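Crop: the chosen spool (grey, centre near scene (158,292)) is clearly the larger grey one on the left half of the shelf, with the keeper leaning beside it. The small spool is on the right and the mug lies in front. The overlay fits to within a few mm. I'll move over the holder and refine it from the wrist camera.

```bash
python3 -m crank '[[[0,0,-1,1],[0,0,-1,1],[0,0,-1,1],[0,0,-1,1],[0,0,-1,1],[0,0,-1,0.45],[0.38,-1,0,0],[0.38,-1,0,0],[0.38,-1,0,0],[0.38,-1,0,0],[0.38,-1,0,0],[0.38,-1,0,0]]]' 1; python3 -m crank '[[[0.38,-1,0,0],[0.38,-1,0,0],[0.38,-1,0,0],[0.38,-1,0,0],[0.38,-1,0,0],[0.38,-1,0,0],[0.38,-1,0,0],[0.38,-1,0,0],[0.38,-1,0,0],[0.38,-1,0,0],[0.38,-1,0,0],[0.38,-1,0,0]]]'; python3 -m crank '[[[0.38,-1,0,0],[0.38,-1,0,0],[0.38,-1,0,0],[0.38,-1,0,0],[0.38,-1,0,0],[0.38,-1,0,0],[0.38,-1,0,0],[0.38,-1,0,0],[0.38,-1,0,0],[0,0,0,0]]]'
python3 - <<'E'
from h import *
im=ctrl.get_image("wrist");cv2.imwrite("pics/w1.png",cv2.resize(im["img"][:,:,::-1],(800,600),interpolation=cv2.INTER_CUBIC))
print(im["intrinsics"],im["extrinsics"].round(3))
E
```

```text
clock: 3.0
eef_pos: [267.4, -479.9, 351.9]
tool_rot: [3.141, -0.0, -0.14]
force: [1.0, 0.5, 0.3]
width: -0.5
gripper_force: 0.0
clock: 4.0
eef_pos: [422.1, -198.9, 352.1]
tool_rot: [3.141, -0.001, -0.14]
force: [-0.8, 0.1, -0.1]
width: 0.4
gripper_force: 0.0
clock: 4.83
eef_pos: [539.7, 17.3, 351.6]
tool_rot: [-3.137, -0.001, -0.132]
force: [0.4, 0.4, -0.6]
width: 0.0
gripper_force: 0.0
[[297.31863964   0.         251.94547598]
 [  0.         297.31863964 195.2571848 ]
 [  0.           0.           1.        ]] [[-1.31000e-01  9.58000e-01  2.56000e-01  6.04574e+02]
 [-9.91000e-01 -1.25000e-01 -3.90000e-02  7.33200e+00]
 [-5.00000e-03 -2.59000e-01  9.66000e-01  5.24837e+02]
 [ 0.00000e+00  0.00000e+00  0.00000e+00  1.00000e+00]]
```

View pics/w1.png

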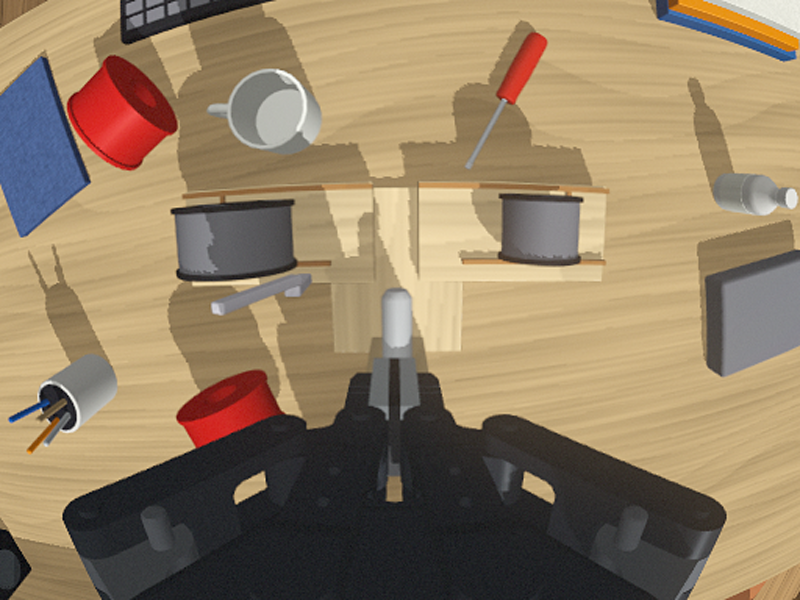

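The wrist view clearly shows the gap corners at about (373,280), (419,281), (374,184) and (418,186), the right shelf end at (603,280), and the peg tip at (396,290). I'll refit the holder from these.

```bash
cat > fit2.py <<'E'
from h import *
from scipy.optimize import least_squares
im=ctrl.get_image("wrist");K=im["intrinsics"];E=im["extrinsics"]
print(E[:3,3].round(1), ctrl.read_state()["eef_pos"].round(1),ctrl.read_state()["tool_rot"].round(3),ctrl.read_state()["clock"])
def rayf(c,r):
    u,v=c-K[0][2],r-K[1][2];R=np.hypot(u,v);t=R/K[0][0]
    return E[:3,3],E[:3,:3]@np.array([np.sin(t)*u/R,-np.sin(t)*v/R,-np.cos(t)])
def at(c,r,z):
    o,d=rayf((c+.5)/1.5625-.5,(r+.5)/1.5625-.5);return (o+d*(z-o[2])/d[2])[:2]
C=[((373,280),(-16,24,36)),((419,281),(-16,-24,36)),((374,186),(92,24,36)),((418,187),(92,-24,36)),((603,280),(-16,-235,36)),((606,193),(92,-235,36))]
w=np.array([at(*c,p[2]) for c,p in C]);m=np.array([p[:2] for _,p in C])
def tr(v,p): c,s=np.cos(v[2]),np.sin(v[2]);return np.stack([v[0]+c*p[:,0]-s*p[:,1],v[1]+s*p[:,0]+c*p[:,1]],1)
f=least_squares(lambda v:(tr(v,m)-w).ravel(),[517,20,-.14],loss="soft_l1",f_scale=3,x_scale=[10,10,.1])
print(f.x.round(3));print((tr(f.x,m)-w).round(1).tolist())
c,s=np.cos(f.x[2]),np.sin(f.x[2])
def hold(q): d=np.array(q)-f.x[:2];return np.round([c*d[0]+s*d[1],-s*d[0]+c*d[1]],1)
for n,q,z in(("pegtip",(396,290),94),("big front flange top L",(173,208),96),("R",(294,202),96),("kend",(218,307),185),("kpiv",(300,286),95),("mug",(275,110),80)): print(n,hold(at(*q,z)))
np.save("H.npy",f.x)
E
python3 fit2.py
```

```text
[603.6   4.4 524.7] [537.9  11.6 351.6] [ 3.141  0.    -0.138] 4.9333
[ 5.12266e+02  1.48500e+01 -1.22000e-01]
[[-5.0, -1.1], [-3.1, 0.1], [2.9, 0.9], [4.2, -1.5], [-3.4, 2.9], [4.4, -0.8]]
pegtip [-8.9  1.1]
big front flange top L [ 79.  221.1]
R [77.1 95. ]
kend [  0.7 143. ]
kpiv [-3.5 93.3]
mug [168.1 115.3]
```

The arm was still settling between the pictures, so I'll refit with the first image's extrinsics.

```bash
sed -i 's/^print(E.*/E=np.array([[-.131,.958,.256,604.574],[-.991,-.125,-.039,7.332],[-.005,-.259,.966,524.837]])/' fit2.py; python3 fit2.py
cat > w.py <<'E'
from h import *
v=np.load("H.npy");s=ctrl.read_state();c,sn=np.cos(v[2]),np.sin(v[2]);d=s["eef_pos"][:2]-v[:2]
print("TCP in holder",np.round([c*d[0]+sn*d[1],-sn*d[0]+c*d[1],s["eef_pos"][2]],1),"tool yaw rel",round(s["tool_rot"][2]-v[2],3),"t",s["clock"],"F",s["force"].round(1),"w",round(s["width"],1))
E
python3 w.py
```

```text
[ 5.14056e+02  1.89390e+01 -1.19000e-01]
[[-4.9, -1.0], [-3.1, 0.2], [2.9, 1.0], [4.2, -1.4], [-3.5, 2.6], [4.5, -1.0]]
pegtip [-9.   0.8]
big front flange top L [ 78.9 221.1]
R [77.  94.7]
kend [  0.4 142.5]
kpiv [-3.6 93. ]
mug [168.2 115.2]
TCP in holder [ 24.4  -5.9 351.7] tool yaw rel -0.021 t 4.9833 F [ 0.5 -0.2  0.9] w -0.1
```

```bash
python3 -m crank '[[[0.12,-1,0,-0.25],[0.12,-1,0,0],[0.12,-1,0,0],[0.12,-1,0,0],[0.12,-1,0,0],[0.12,-1,0,0],[0.12,-1,0,0],[0.12,-1,0,0],[0.12,-1,0,0],[0.12,-1,0,0],[0.1,-0.4,0,0],[0,0,0,0]]]'; python3 -m crank '[[[0,0,1,0],[0,0,1,0],[0,0,1,0],[0,0,1,0],[0,0,1,0],[0,0,1,0],[0,0,1,0],[0,0,1,0],[0,0,0,0],[0,0,0,0]]]'; python3 w.py
python3 - <<'E'
from h import *
a=[ctrl.get_image(n)["img"][:,:,::-1] for n in("wrist","scene")]
a[1]=cv2.resize(a[1][70:230,180:393],(512,384),interpolation=cv2.INTER_CUBIC)
cv2.imwrite("pics/w2.png",cv2.resize(np.hstack(a),(800,300)))
E
```

```text
clock: 5.98
eef_pos: [601.7, 266.3, 351.2]
tool_rot: [-3.141, 0.001, -0.118]
force: [0.2, -0.2, 0.2]
width: -0.1
gripper_force: 0.0
clock: 6.82
eef_pos: [601.5, 261.7, 151.3]
tool_rot: [3.139, 0.002, -0.123]
force: [0.0, -0.4, 1.0]
width: 0.0
gripper_force: 0.0
TCP in holder [ 58.  251.5 151.3] tool yaw rel -0.004 t 6.8167 F [ 0.  -0.4  1. ] w 0.0
```

View pics/w2.png

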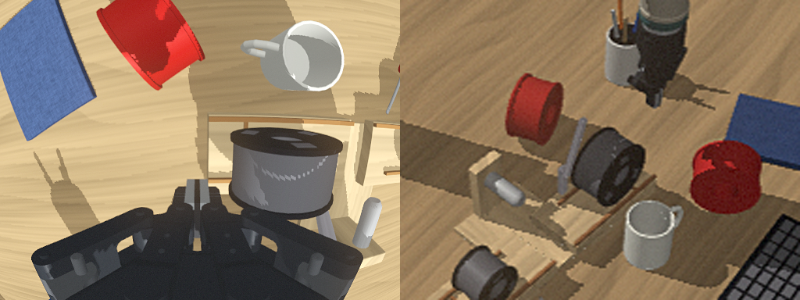

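The tool is down just outside the big spool and clear of the cup and mug. I'll lower it to mid-height and roll the spool inwards.

```bash
python3 -m crank '[[[0,0,1,0],[0,0,1,0],[0,0.3,0,0],[0,0.3,0,0],[0,0.3,0,0],[0,0.3,0,0],[0,0.3,0,0],[0,0.3,0,0],[0,0.3,0,0],[0,0.3,0,0]]]';python3 w.py; python3 -m crank '[[[0,0.3,0,0],[0,0.3,0,0],[0,0.3,0,0],[0,0.3,0,0],[0,0.3,0,0],[0,0.3,0,0],[0,0.3,0,0],[0,0.3,0,0],[0,0.3,0,0]]]';python3 w.py
```

```text
clock: 7.75
eef_pos: [596.7, 207.4, 104.2]
tool_rot: [-3.136, -0.005, -0.12]
force: [0.8, 4.0, 6.8]
width: 0.0
gripper_force: 3.7
TCP in holder [ 59.7 196.9 104.2] tool yaw rel -0.001 t 7.75 F [0.8 4.  6.8] w 0.0
clock: 8.5
eef_pos: [588.9, 140.5, 104.2]
tool_rot: [-3.137, -0.006, -0.119]
force: [1.2, 3.7, 8.0]
width: -0.3
gripper_force: 4.0
TCP in holder [ 59.9 129.6 104.2] tool yaw rel -0.0 t 8.5 F [1.2 3.7 8. ] w -0.3
```

```bash
python3 -m crank '[[[0,0.3,0,0],[0,0.3,0,0],[0,0.3,0,0],[0,0.3,0,0],[0,0.3,0,0],[0,0.3,0,0],[0,0.15,0,0],[0,0.15,0,0],[0,0.15,0,0],[0,0,0,0]]]';python3 w.py
python3 - <<'E'
from h import *
a=[ctrl.get_image(n)["img"][:,:,::-1] for n in("wrist","scene")]
a[1]=cv2.resize(a[1][70:230,180:393],(512,384),interpolation=cv2.INTER_CUBIC)
cv2.imwrite("pics/w3.png",cv2.resize(np.hstack(a),(800,300)))
E
```

```text
clock: 9.33
eef_pos: [582.3, 82.7, 104.0]
tool_rot: [-3.139, -0.006, -0.121]
force: [1.5, 2.0, 5.9]
width: 0.1
gripper_force: 2.9
TCP in holder [ 60.2  71.4 104. ] tool yaw rel -0.002 t 9.3333 F [1.5 2.  5.9] w 0.1
```

View pics/w3.png

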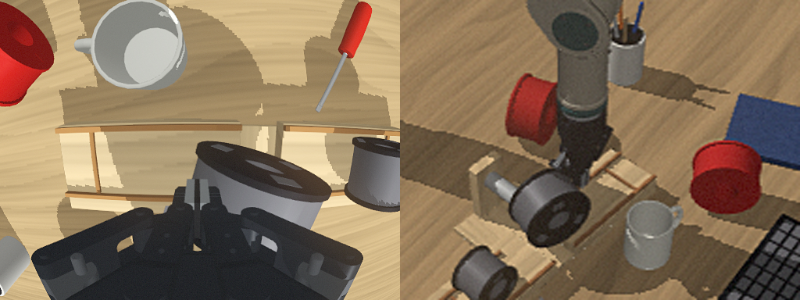

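The spool reached the gap but yawed: its front flange runs from (200,150) to (328,190) in the wrist half. I'll retreat up to a front position, measure, then square it with a two-finger push.

```bash
python3 -m crank '[[[0,-1,0,0],[0,0,-1,0],[0,0,-1,0],[0,0,-1,0],[0,0,-1,0],[0,0,-1,0],[0.8,1,-0.2,0],[0.8,1,0,0],[0.8,1,0,0],[0,0.8,0,0],[0,0,0,0],[0,0,0,0]]]' -0.3;python3 w.py
python3 - <<'E'
from h import *
im=ctrl.get_image("wrist");np.savez("wi.npz",K=im["intrinsics"],E=im["extrinsics"])
cv2.imwrite("pics/w4.png",cv2.resize(im["img"][:,:,::-1],(800,600),interpolation=cv2.INTER_CUBIC))
E
```

```text
clock: 10.43
eef_pos: [630.5, 3.4, 231.8]
tool_rot: [3.141, 0.0, -0.124]
force: [-0.8, -0.4, 0.6]
width: 55.7
gripper_force: 0.0
TCP in holder [117.5  -1.6 231.8] tool yaw rel -0.005 t 10.4333 F [-0.8 -0.4  0.6] w 55.7
```

View pics/w4.png

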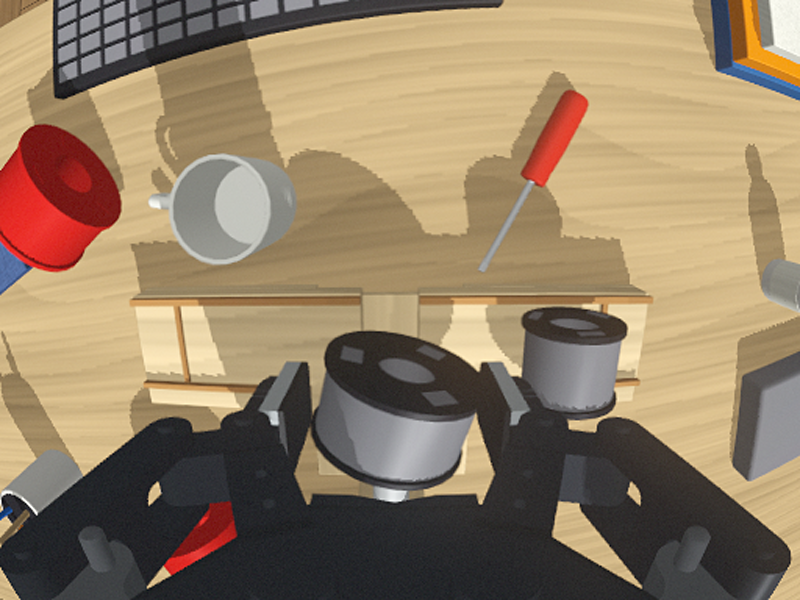

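The front flange's widest points are near (326,375) and (480,398), with the bore at (408,370). I'll compute the spool pose from them.

```bash
cat > wr.py <<'E'
from h import *
import sys
z=np.load("wi.npz");K,E=z["K"],z["E"];v=np.load("H.npy")
def hw(c,r,h):
    u,w=(c+.5)/1.5625-.5-K[0][2],(r+.5)/1.5625-.5-K[1][2];R=np.hypot(u,w);t=R/K[0][0]
    d=E[:3,:3]@np.array([np.sin(t)*u/R,-np.sin(t)*w/R,-np.cos(t)]);o=E[:3,3]
    q=(o+d*(h-o[2])/d[2])[:2]-v[:2];c,s=np.cos(v[2]),np.sin(v[2])
    return np.round([c*q[0]+s*q[1],-s*q[0]+c*q[1]],1)
for a in sys.argv[1:]:
    c,r,h=map(float,a.split(","));print(a,hw(c,r,h))
E
python3 wr.py 326,375,91 480,398,91 408,370,91 362,291,36 419,291,36 640,297,44
```

```text
326,375,91 [45.4 48.6]
480,398,91 [ 25.5 -67. ]
408,370,91 [ 49.6 -12. ]
362,291,36 [96.1 24.2]
419,291,36 [ 95.9 -22.4]
640,297,44 [  92.9 -219.6]
```

The front flange is centred near (40,-10), so the spool has already slid back. Its rear bore is over the peg tip with about 0.17 rad of yaw. A straddling push at the front should square it and slide it home.

```bash
python3 -m crank '[[[0,0,1,0],[0,0,1,0],[0,0,1,0],[0,0,1,0],[0,0,1,0],[0,0.1,0.76,0],[0,0,0,0],[-0.6,0,0,0],[-0.6,0,0,0],[-0.6,0,0,0],[-0.3,0,0,0]]]';python3 w.py;python3 -m crank '[[[-0.25,0,0,0],[-0.25,0,0,0],[-0.25,0,0,0],[-0.25,0,0,0],[-0.25,0,0,0]]]';python3 w.py
```

```text
clock: 11.4
eef_pos: [577.7, 11.3, 89.3]
tool_rot: [-3.141, -0.001, -0.118]
force: [0.7, 1.2, -0.3]
width: 55.1
gripper_force: 0.3
TCP in holder [64.1 -0.  89.3] tool yaw rel 0.001 t 11.4 F [ 0.7  1.2 -0.3] w 55.1
clock: 11.82
eef_pos: [547.1, 13.3, 87.9]
tool_rot: [-3.142, -0.0, -0.12]
force: [1.3, -0.5, 0.0]
width: 55.7
gripper_force: 1.1
TCP in holder [33.5 -1.6 87.9] tool yaw rel -0.001 t 11.8167 F [ 1.3 -0.5  0. ] w 55.7
```

```bash
python3 -m crank '[[[-0.25,0,0,0],[-0.25,0,0,0],[-0.25,0,0,0],[-0.2,0,0,0],[-0.2,0,0,0]]]';python3 w.py
python3 - <<'E'
from h import *
im=ctrl.get_image("wrist");np.savez("wi.npz",K=im["intrinsics"],E=im["extrinsics"])
b=ctrl.get_image("scene")["img"][100:220,190:350]
cv2.imwrite("pics/w5.png",np.hstack([cv2.resize(a[:,:,::-1],(400,300),interpolation=cv2.INTER_CUBIC) for a in (im["img"],b)]))
E
```

```text
clock: 12.23
eef_pos: [518.4, 16.8, 87.8]
tool_rot: [3.142, 0.0, -0.12]
force: [1.5, 0.5, -0.9]
width: 55.3
gripper_force: 0.6
TCP in holder [ 4.6 -1.6 87.8] tool yaw rel -0.001 t 12.2333 F [ 1.5  0.5 -0.9] w 55.3
```

View pics/w5.png

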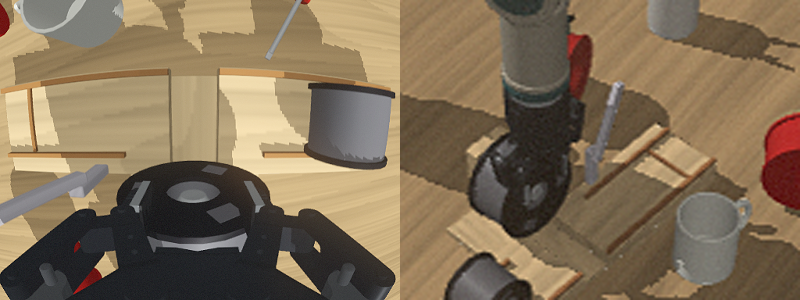

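The spool is now square on the peg: the bore with the peg inside is at (193,193), and the keeper is clear on the left. I'll keep pushing until it meets the post.

```bash
python3 -m crank '[[[-0.15,0,0,0],[-0.15,0,0,0],[-0.15,0,0,0],[-0.1,0,0,0],[-0.1,0,0,0]]]' | grep force:;python3 w.py; python3 -m crank '[[[-0.1,0,0,0],[-0.1,0,0,0],[0,0,0,0]]]' | grep force:;python3 w.py
```

```text
force: [10.9, -3.4, -3.3]
gripper_force: 5.8
TCP in holder [-6.6 -1.3 88.6] tool yaw rel -0.001 t 12.75 F [10.9 -3.4 -3.3] w 55.6
force: [14.1, -4.2, -1.9]
gripper_force: 7.7
TCP in holder [-6.3 -1.3 90. ] tool yaw rel -0.002 t 13.0 F [14.1 -4.2 -1.9] w 55.8
```

```bash
python3 -m crank '[[[-0.2,0,0.1,0],[-0.2,0,0.1,0],[0,0,0,0]]]' | grep force:;python3 w.py
python3 - <<'E'
from h import *
im=ctrl.get_image("top")
v=np.load("H.npy");c,s=np.cos(v[2]),np.sin(v[2])
for n in("top","scene"):
    i=ctrl.get_image(n)
    for x in ctrl.place_of(n,"big_spool"):
        for h in(87,):
            q=atz(i,x["position"],h)[:2]-v[:2];print(n,np.round(x["position"]),round(x["confidence"],2),np.round([c*q[0]+s*q[1],-s*q[0]+c*q[1]],1))
E
```

```text
force: [29.7, -10.0, -2.5]
gripper_force: 15.3
TCP in holder [-5.7 -1.1 87.3] tool yaw rel -0.003 t 13.25 F [ 29.7 -10.   -2.5] w 55.5
top [130. 172.] 0.86 [194.3 280. ]
top [239. 181.] 0.67 [-162.3  191.2]
top [211. 246.] 0.56 [-41.4  -7.7]
scene [128. 248.] 0.86 [-152.6  169.6]
scene [172. 238.] 0.85 [-39.3   5.7]
scene [163. 357.] 0.72 [213.6 293. ]
```

```bash
python3 -m crank '[[[0.3,0,0,0],[1,0,0,0],[1,0,0,0],[1,0,0,0],[1,0,-0.5,0],[0.7,0,-1,0],[0,0,-1,0],[0,0,-1,0],[0,0,-1,0],[0,0,-1,0],[0,0,0,0],[0,0,0,0]]]' |grep eef;python3 w.py
python3 - <<'E'
from h import *
im=ctrl.get_image("wrist");np.savez("wi.npz",K=im["intrinsics"],E=im["extrinsics"])
cv2.imwrite("pics/w6.png",cv2.resize(im["img"][:,:,::-1],(800,600),interpolation=cv2.INTER_CUBIC))
E
```

```text
eef_pos: [612.2, 5.6, 221.5]
TCP in holder [ 99.   -1.5 221.5] tool yaw rel -0.001 t 14.5 F [ 0.2  0.3 -0.7] w 55.6
```

View pics/w6.png

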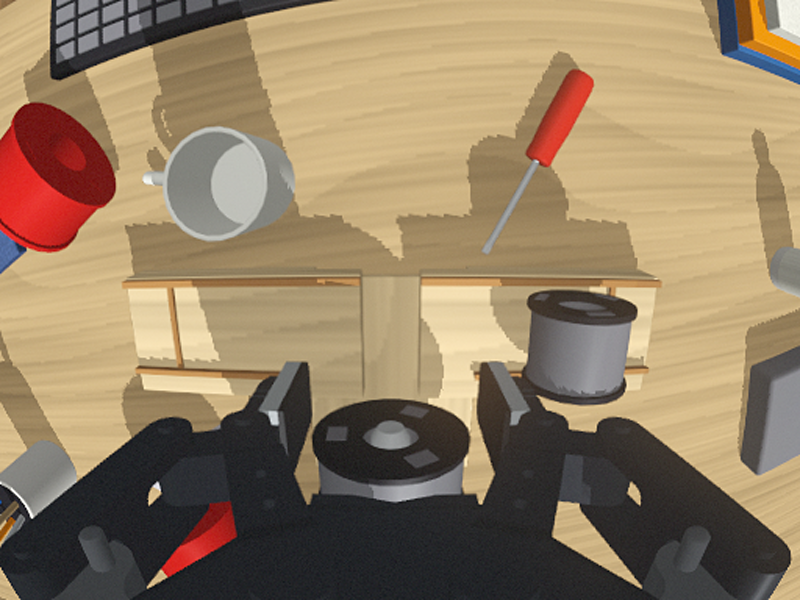

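The peg protrudes from the bore at (391,428) and the flange looks square: its ends are at (313,440) and (469,440). I'll measure how far home it is relative to the peg tip and shelf.

```bash
python3 wr.py 313,440,87 469,440,87 391,422,94 391,401,147 361,271,36 420,270,36 362,393,36 640,286,44
```

```text
313,440,87 [-25.9  61. ]
469,440,87 [-25.7 -59.9]
391,422,94 [-4.7  0.3]
391,401,147 [39.5 -0.2]
361,271,36 [96.6 24.1]
420,270,36 [ 97.3 -22.3]
362,393,36 [-8.9 25.5]
640,286,44 [  87.8 -211.8]
```

```bash
python3 wr.py 391,400,27 391,401,31 391,481,147 391,481,151 391,425,94 391,430,94 391,440,109
```

```text
391,400,27 [-20.    0.8]
391,401,31 [-19.    0.8]
391,481,147 [-19.7   0. ]
391,481,151 [-16.8  -0. ]
391,425,94 [-7.2  0.3]
391,430,94 [-11.6   0.4]
391,440,109 [-11.1   0.3]
```

Top and bottom of the flange both measure x ≈ -20, so it is vertical and hangs fully home (expected -21, and it stopped solid at 30 N). Next is the keeper: I'll go round to its +y side with the fingers shut.

```bash
python3 -m crank '[[[0,0,-1,0],[0,0,-1,0],[0,0,-1,0],[-0.47,-1,0,0],[-0.47,-1,0,0],[-0.47,-1,0,0],[-0.47,-1,0,0],[-0.47,-1,0,0],[-0.47,-1,0,0],[-0.47,-1,0,0],[-0.47,-1,0,0],[0,0,0,0]]]' 1 | grep eef;python3 w.py; python3 -m crank '[[[0,0,1,0],[0,0,1,0],[0,0,1,0],[0,0,1,0],[0,0,1,0],[0,0,0.8,0],[0,0,0,0]]]'|grep eef; python3 w.py
```

```text
eef_pos: [538.4, 222.5, 293.6]
TCP in holder [-1.000e-01  2.050e+02  2.936e+02] tool yaw rel 0.008 t 15.55 F [-0.5 -0.3  1.1] w -0.3
eef_pos: [538.3, 213.1, 144.8]
TCP in holder [  1.  195.7 144.8] tool yaw rel -0.001 t 16.1333 F [-0.6 -0.1 -0.9] w 0.1
```

```bash
python3 -m crank '[[[0.12,0.4,-0.2,0],[0,0.4,0,0],[0,0.4,0,0],[0,0.4,0,0],[0,0.4,0,0],[0,0.4,0,0],[0,0.4,0,0],[0,0.27,0,0],[0,0,0,0]]]'|grep force:;python3 w.py; python3 -m crank '[[[0,0.33,0.04,0],[0,0.33,0.04,0],[0,0.33,0.04,0],[0,0.33,0.06,0],[0,0.3,0.17,0],[0,0.3,0.17,0],[0,0,0,0]]]'|grep force:; python3 w.py
```

```text
force: [-8.5, 5.3, 36.5]
gripper_force: 19.3
TCP in holder [  9.9 125.4 162.1] tool yaw rel -0.001 t 16.8833 F [-8.5  5.3 36.5] w -0.2
force: [0.8, 0.0, -1.1]
gripper_force: 0.0
TCP in holder [  9.7  68.7 145. ] tool yaw rel -0.007 t 17.4667 F [ 0.8  0.  -1.1] w -0.0
```

An unexpected force of 36 N appeared on the way. I'll check where the keeper is.

```bash
cat > k.py <<'E'
from h import *
v=np.load("H.npy");c,s=np.cos(v[2]),np.sin(v[2])
ims={n:ctrl.get_image(n) for n in("scene","top")}
for t in("keeper_end","keeper_pivot","big_spool"):
    for n in ims:
        for x in ctrl.place_of(n,t)[:3]:
            o,d=ray(ims[n],x["position"])
            if t!="big_spool":  # meet plane holder x=-1
                nn=np.array([c,s,0]);p0=np.array([v[0]-c,v[1]-s,0]);q=o+d*(nn@(p0-o))/(nn@d) if n=="scene" else o+d*(90-o[2])/d[2]
            else: q=o+d*(87-o[2])/d[2]
            h=q[:2]-v[:2];print(t,n,np.round(x["position"]),round(x["confidence"],2),"holder",np.round([c*h[0]+s*h[1],-s*h[0]+c*h[1],q[2]],0))
E
python3 k.py
python3 - <<'E'
from h import *
w=ctrl.get_image("wrist")["img"];b=ctrl.get_image("scene")["img"][90:210,190:350]
cv2.imwrite("pics/w7.png",np.hstack([cv2.resize(a[:,:,::-1],(400,300),interpolation=cv2.INTER_CUBIC) for a in (w,b)]))
E
```

```text
keeper_end scene [154. 254.] 0.55 holder [ -1.  43. 173.]
keeper_end scene [178. 242.] 0.17 holder [ -1. -15. 107.]
keeper_pivot scene [160. 267.] 0.71 holder [-1. 98. 97.]
keeper_pivot scene [251. 268.] 0.7 holder [  -1.  107. -461.]
keeper_pivot top [199. 245.] 0.66 holder [-5.  3. 90.]
big_spool scene [170. 233.] 0.89 holder [-58.   4.  87.]
big_spool scene [165. 354.] 0.58 holder [211. 280.  87.]
big_spool scene [129. 251.] 0.55 holder [-144.  175.   87.]
big_spool top [243. 183.] 0.96 holder [-175.  183.   87.]
big_spool top [212. 245.] 0.71 holder [-46.  -5.  87.]
big_spool top [133. 168.] 0.55 holder [181. 291.  87.]
```

View pics/w7.png

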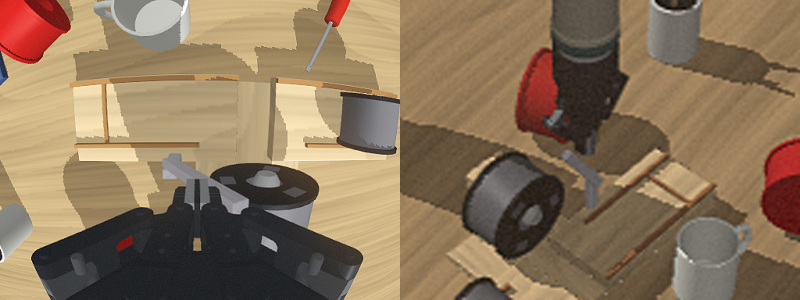

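The keeper is past upright and leaning inward at about 1.0 rad, with the pivot at (592,195) and the end at (567,155) in the right crop. The spool is still home. I'll re-centre the finger over the bar and follow the arc down.

```bash
python3 -m crank '[[[0,-0.3,-0.4,0],[-0.24,0,0,0],[0,0.3,0.4,0],[0,0.22,0.38,0],[0,0.22,0.38,0],[0,0,0,0]]]'|grep force:;python3 w.py; python3 -m crank '[[[0,0.21,0.28,0],[0,0.21,0.28,0],[0,0.14,0.3,0],[0,0,0,0]]]'|grep force:; python3 w.py
```

```text
force: [-0.3, -0.1, -0.2]
gripper_force: 0.0
TCP in holder [  0.4  60.3 121.1] tool yaw rel -0.003 t 18.4667 F [-0.3 -0.1 -0.2] w -0.0
force: [-0.1, 0.7, 0.3]
gripper_force: 0.0
TCP in holder [  1.   47.  100.2] tool yaw rel -0.003 t 18.8 F [-0.1  0.7  0.3] w -0.1
```

```bash
python3 -m crank '[[[0,0,0.15,0],[0,0,0.1,0],[0,0,0,0]]]'|grep force:;python3 w.py; python3 -m crank '[[[0,0,0.12,0],[0,0,0,0]]]'|grep force:; python3 w.py; python3 k.py | grep -v 'big'
```

```text
force: [-0.4, 0.2, -0.4]
gripper_force: 0.0
TCP in holder [ 1.7 49.  95.2] tool yaw rel -0.001 t 19.05 F [-0.4  0.2 -0.4] w 0.5
force: [0.5, -0.1, -0.4]
gripper_force: 0.1
TCP in holder [ 1.9 48.9 92.4] tool yaw rel -0.001 t 19.2167 F [ 0.5 -0.1 -0.4] w 0.2
keeper_end scene [172. 246.] 0.65 holder [ -1.   6. 122.]
keeper_pivot scene [163. 264.] 0.66 holder [-1. 88. 91.]
keeper_pivot scene [310. 165.] 0.56 holder [  -1. -390. -237.]
keeper_pivot top [193. 215.] 0.72 holder [  0. 102.  90.]
```

No contact at a tip height of 92, so I'll back off upwards and measure the bar's angle from its mask.

```bash
python3 -m crank '[[[0,0,-1,0],[0,0,-1,0],[0,0,-1,0],[0,-1,-1,0],[0,-1,-1,0],[0,-1,-1,0],[0,-1,0,0],[0,-1,0,0],[0,0,0,0],[0,0,0,0]]]'|grep force:;python3 w.py
cat > km.py <<'E'
from h import *
v=np.load("H.npy");c,s=np.cos(v[2]),np.sin(v[2])
nn=np.array([c,s,0])
ims={n:ctrl.get_image(n) for n in("scene","top","wrist")}
def rays(n,p):
    im=ims[n]
    if n!="wrist": return ray(im,p)
    K,E=im["intrinsics"],im["extrinsics"];u,w=p[1]-K[0][2],p[0]-K[1][2];R=np.hypot(u,w);t=R/K[0][0]
    return E[:3,3],E[:3,:3]@np.array([np.sin(t)*u/R,-np.sin(t)*w/R,-np.cos(t)])
for n in ims:
    for t in("keeper","keeper_end","keeper_pivot"):
        for x in ctrl.trace(n,t)[:2]:
            rc=np.argwhere(x["mask"]);H=[]
            for p in rc:
                o,d=rays(n,p);q=o+d*(nn@(np.array([v[0]+4*c,v[1]+4*s,0])-o))/(nn@d)
                H.append((-s*(q[0]-v[0])+c*(q[1]-v[1]),q[2]))
            H=np.array(H)
            if len(H)<5: continue
            m=H.mean(0);w,V=np.linalg.eigh(np.cov((H-m).T));a=V[:,1]
            print(n,t,len(H),round(x["confidence"],2),"rc",np.round(rc.mean(0)),rc.min(0),rc.max(0),"mean yz",m.round(),"len",np.round(2*np.sqrt(3*w)),"angle",round(np.arctan2(a[1],-a[0])%np.pi,2))
E
python3 km.py
```

```text
force: [0.7, 0.1, -0.1]
gripper_force: 0.0
TCP in holder [  1.3 175.3 242.5] tool yaw rel 0.002 t 20.45 F [ 0.7  0.1 -0.1] w -0.3
scene keeper 137 0.43 rc [166. 258.] [160 245] [173 270] mean yz [ 53. 111.] len [ 24. 121.] angle 0.42
scene keeper_pivot 4821 0.85 rc [198. 254.] [150 190] [259 316] mean yz [ 39. -37.] len [316. 533.] angle 0.24
top keeper 111 0.67 rc [195. 230.] [192 214] [198 246] mean yz [55. 69.] len [ 94. 139.] angle 0.93
top keeper 596 0.62 rc [145. 216.] [133 198] [159 230] mean yz [ 40. 819.] len [ 41. 167.] angle 1.51
top keeper_end 652 0.6 rc [226. 111.] [214  93] [237 127] mean yz [-90794. 265606.] len [  178822. 13665393.] angle 1.23
top keeper_pivot 3590 0.98 rc [193. 250.] [165 189] [232 317] mean yz [  -7. -130.] len [ 378. 4293.] angle 1.55
top keeper_pivot 268 0.28 rc [187. 378.] [180 368] [195 389] mean yz [-267.  639.] len [ 34. 176.] angle 1.8
wrist keeper 1084 0.82 rc [181. 361.] [172 309] [190 412] mean yz [ 56. 119.] len [ 57. 115.] angle 0.35
wrist keeper 4763 0.35 rc [ 34. 289.] [  0 231] [ 73 332] mean yz [201. 649.] len [ 59. 211.] angle 1.69
wrist keeper_end 989 0.84 rc [180. 360.] [172 310] [189 412] mean yz [ 56. 118.] len [ 54. 111.] angle 0.41
wrist keeper_pivot 23293 0.98 rc [148. 331.] [ 96 201] [271 501] mean yz [   22. -2676.] len [  76765. 1915788.] angle 1.65
```

```bash
cat >> km.py <<'E'
print("---")
# ray heights along bar: use both edges; z from angle .38
for n,t in(("wrist","keeper"),("wrist","keeper_end"),("top","keeper")):
    x=ctrl.trace(n,t)[0];rc=np.argwhere(x["mask"]);X=[]
    for p in rc:
        o,d=rays(n,p)
        # plane of bar top: z = 97.5 + (100-y)*tan(th)
        T=np.tan(.38);N=np.array([-s*T,c*T,1.0]);k=97.5+100*T+T*(-s*v[0]+c*v[1])
        q=o+d*(k-N@o)/(N@d);h=q[:2]-v[:2];X.append((c*h[0]+s*h[1],-s*h[0]+c*h[1],q[2]))
    X=np.array(X)
    for lo in range(-10,120,20):
        S=X[(X[:,1]>lo)&(X[:,1]<lo+20)]
        if len(S):print(n,t,lo,np.percentile(S[:,0],[3,50,97]).round(1))
E
python3 km.py | sed -n '/---/,$p'
```

```text
---
wrist keeper -10 [-2.   3.3  8.6]
wrist keeper 10 [-1.5  3.4  8.1]
wrist keeper 30 [-2.6  2.8  8.4]
wrist keeper 50 [-2.5  3.   8.3]
wrist keeper 70 [-2.4  3.6  9.7]
wrist keeper 90 [-1.8  3.5  8.8]
wrist keeper_end -10 [-2.6  2.9  8.9]
wrist keeper_end 10 [-2.4  3.3  8.8]
wrist keeper_end 30 [-2.2  3.   8.4]
wrist keeper_end 50 [-2.3  3.1  8.3]
wrist keeper_end 70 [-2.4  3.4  9.4]
wrist keeper_end 90 [-2.8  2.9  9. ]
```

The bar stands at about 0.38 rad with its x-centre at 3 in my frame, so my holder frame is about 4 mm off in x (consistent with the spool being home). I'll come down from above at y≈30 and watch the force.

```bash
python3 -m crank '[[[0.1,1,0,0],[0,1,0,0],[0,1,0,0],[0,1,0,0],[0,1,0,0],[0,0.8,0,0],[0,0,1,0],[0,0,1,0],[0,0,1,0],[0,0,0.7,0],[0,0,0,0]]]'|grep force:;python3 w.py; for i in 1 2; do python3 -m crank '[[[0,0,0.25,0],[0,0,0.25,0]]]'|grep force:;python3 w.py;done
```

```text
force: [-0.3, -0.1, -0.4]
gripper_force: 0.0
TCP in holder [  1.8  27.8 147. ] tool yaw rel -0.001 t 22.7167 F [-0.3 -0.1 -0.4] w 0.3
force: [-0.3, -0.2, 0.6]
gripper_force: 0.0
TCP in holder [  5.5  29.1 138.3] tool yaw rel -0.001 t 22.8833 F [-0.3 -0.2  0.6] w -0.4
force: [-0.8, -0.3, -0.1]
gripper_force: 0.0
TCP in holder [  5.1  28.8 125.4] tool yaw rel -0.001 t 23.05 F [-0.8 -0.3 -0.1] w -0.1
```

```bash
python3 km.py | grep -E "^(scene|wrist) keeper "
```

```text
scene keeper 107 0.64 rc [166. 258.] [160 246] [172 270] mean yz [ 54. 110.] len [ 19. 118.] angle 0.4Traceback (most recent call last):
  File "km.py", line 24, in <module>
    x=ctrl.trace(n,t)[0];rc=np.argwhere(x["mask"]);X=[]
      ~~~~~~~~~~~~~~~^^^
IndexError: list index out of range
```

```bash
for i in 1 2 3; do python3 -m crank '[[[0,0,0.2,0],[0,0,0.2,0]]]'|grep force:;python3 w.py;done; python3 km.py 2>/dev/null| grep -E "^(scene|wrist) keeper "
```

```text
force: [-0.2, 0.1, -0.0]
gripper_force: 0.0
TCP in holder [  4.6  28.7 114.9] tool yaw rel -0.001 t 23.8667 F [-0.2  0.1 -0. ] w -0.3
force: [0.6, -0.0, -0.4]
gripper_force: 0.0
TCP in holder [  4.1  28.6 104.3] tool yaw rel -0.001 t 24.0333 F [ 0.6 -0.  -0.4] w 0.3
force: [-0.5, -0.3, 0.8]
gripper_force: 0.3
TCP in holder [ 4.3 28.6 94.4] tool yaw rel -0.001 t 24.2 F [-0.5 -0.3  0.8] w 0.3
wrist keeper 3053 0.71 rc [235. 214.] [215 129] [259 312] mean yz [ 52. 110.] len [ 31. 121.] angle 0.31
wrist keeper -10 [ 1.8  8.3 14.3]
wrist keeper 10 [ 1.8 11.  14.2]
wrist keeper 30 [ 0.2  8.6 13. ]
wrist keeper 50 [-0.8  6.1 12.8]
wrist keeper 70 [-1.3  5.4 11.9]
wrist keeper 90 [-2.2  3.8 10.9]
```

```bash
sed -i 's/ims={n:ctrl.get_image(n) for n in("scene","top","wrist")}/ims={n:ctrl.get_image(n) for n in("scene","wrist")}/; s/,"keeper_end","keeper_pivot"):/,):/; /^print("---")/,$d' km.py; for i in 1 2; do python3 -m crank '[[[0,0,0.2,0],[0,0,0,0]]]'|grep force:;python3 w.py;python3 km.py;done
```

```text
force: [0.5, 0.6, 0.1]
gripper_force: 0.1
TCP in holder [ 4.1 28.5 89.4] tool yaw rel -0.001 t 25.1167 F [0.5 0.6 0.1] w 0.4
scene keeper 527 0.73 rc [301. 160.] [284 150] [316 171] mean yz [-399. -153.] len [ 56. 198.] angle 1.51
scene keeper 109 0.47 rc [168. 258.] [160 245] [176 270] mean yz [ 54. 103.] len [ 24. 130.] angle 0.28
wrist keeper 3126 0.83 rc [237. 215.] [217 128] [260 314] mean yz [ 51. 108.] len [ 31. 122.] angle 0.27
force: [-0.4, -0.3, 0.4]
gripper_force: 0.0
TCP in holder [ 4.1 28.5 84.5] tool yaw rel -0.001 t 25.4833 F [-0.4 -0.3  0.4] w -0.1
scene keeper 97 0.62 rc [168. 259.] [160 245] [177 270] mean yz [58. 98.] len [ 24. 128.] angle 0.21
wrist keeper 3273 0.63 rc [238. 214.] [220 125] [259 316] mean yz [ 52. 105.] len [ 32. 121.] angle 0.21
```

```bash
for i in 1 2; do python3 -m crank '[[[0,0,0.16,0],[0,0,0,0]]]'|grep force:;python3 w.py;python3 km.py;done
```

```text
force: [0.0, -0.1, -0.4]
gripper_force: 0.0
TCP in holder [ 4.2 28.6 80.6] tool yaw rel -0.001 t 25.85 F [ 0.  -0.1 -0.4] w -0.0
scene keeper 63 0.69 rc [168. 260.] [161 246] [177 269] mean yz [62. 96.] len [ 19. 120.] angle 0.17
force: [-0.2, -0.3, 0.1]
gripper_force: 0.0
TCP in holder [ 4.2 28.5 76.6] tool yaw rel -0.001 t 26.2167 F [-0.2 -0.3  0.1] w 0.3
wrist keeper 3495 0.79 rc [240. 211.] [224 120] [257 319] mean yz [ 52. 100.] len [ 32. 121.] angle 0.12
```

```bash
for i in 1 2 3; do python3 -m crank '[[[0,0,0.1,0],[0,0,0,0]]]'|grep force:;python3 w.py;done;python3 km.py; python3 k.py | grep big
```

```text
force: [0.4, -0.2, 0.5]
gripper_force: 0.0
TCP in holder [ 4.3 28.6 74.3] tool yaw rel -0.001 t 26.5833 F [ 0.4 -0.2  0.5] w -0.2
force: [-0.2, 0.4, 1.0]
gripper_force: 0.0
TCP in holder [ 4.2 28.6 71.7] tool yaw rel -0.001 t 26.75 F [-0.2  0.4  1. ] w -0.1
force: [0.8, -0.6, -0.9]
gripper_force: 0.0
TCP in holder [ 4.2 28.6 69.2] tool yaw rel -0.001 t 26.9167 F [ 0.8 -0.6 -0.9] w 0.3
scene keeper 129 0.58 rc [171. 257.] [160 244] [182 270] mean yz [49. 91.] len [ 30. 134.] angle 0.03
wrist keeper 3443 0.56 rc [242. 208.] [230 116] [255 319] mean yz [53. 95.] len [ 31. 120.] angle 0.01
big_spool scene [164. 354.] 0.73 holder [209. 282.  87.]
big_spool scene [173. 235.] 0.66 holder [-43.  -3.  87.]
big_spool scene [129. 251.] 0.58 holder [-145.  174.   87.]
big_spool top [240. 184.] 0.77 holder [-165.  182.   87.]
big_spool top [129. 167.] 0.66 holder [195. 297.  87.]
```

```bash
for i in 1 2; do python3 -m crank '[[[0,0,0.08,0],[0,0,0,0]]]'|grep force:;python3 w.py;done;python3 km.py
```

```text
force: [0.1, 0.0, 1.2]
gripper_force: 0.6
TCP in holder [ 4.6 28.7 67.6] tool yaw rel -0.001 t 27.6833 F [0.1 0.  1.2] w 0.4
force: [-2.4, -2.3, 15.8]
gripper_force: 7.9
TCP in holder [ 4.7 28.6 67.1] tool yaw rel -0.001 t 27.85 F [-2.4 -2.3 15.8] w 0.2
scene keeper 118 0.5 rc [170. 258.] [160 244] [182 270] mean yz [55. 90.] len [ 28. 132.] angle 0.02
wrist keeper 3604 0.84 rc [243. 206.] [231 115] [257 321] mean yz [54. 94.] len [ 32. 120.] angle 3.13
```

The keeper is on its stop (16 N, angle ≈0). I'll lift slowly straight up and check that it stays.

```bash
python3 -m crank '[[[0,0,-0.2,0],[0,0,-0.4,0],[0,0,-0.6,0],[0,0,-1,0],[0,0,-1,0],[0,0,-1,0],[0,0,-1,0],[0,0,-1,0],[0,0,-1,0],[0,0,0,0],[0,0,0,0]]]'|grep force:;python3 w.py;python3 km.py; python3 k.py | grep big
```

```text
force: [-0.9, 0.3, -0.3]
gripper_force: 0.0
TCP in holder [  5.2  28.9 247.2] tool yaw rel -0.001 t 28.9667 F [-0.9  0.3 -0.3] w -0.1
scene keeper 125 0.58 rc [171. 257.] [160 244] [182 270] mean yz [49. 90.] len [ 24. 125.] angle 0.0
wrist keeper 5575 0.65 rc [219. 281.] [184 224] [267 327] mean yz [  9. 227.] len [ 68. 143.] angle 1.54
wrist keeper 1132 0.63 rc [178. 234.] [172 183] [183 284] mean yz [ 48. 100.] len [ 61. 113.] angle 0.03
big_spool scene [175. 235.] 0.86 holder [-40.  -8.  87.]
big_spool scene [165. 356.] 0.65 holder [214. 282.  87.]
big_spool scene [127. 251.] 0.6 holder [-152.  182.   87.]
big_spool top [129. 171.] 0.88 holder [197. 285.  87.]
big_spool top [242. 180.] 0.57 holder [-173.  192.   87.]
big_spool top [227. 118.] 0.47 holder [-154.  400.   87.]
```

```bash
python3 -c "
from cell import ctrl
print(ctrl.finish_job())"
```

```text
the job is handed in; nothing more can be done
None
```

The big spool hangs on the peg against the back post and the keeper is level on its stop, by camera and contact force. The job is handed in at about 29 s of the 69 s limit; the hand-in call gave no verdict.

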